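# Close the off-cut crate

## Robot

A 7-joint arm with a two-finger parallel gripper is mounted at the origin on the work surface; the furniture and walls round the work are solid. World frame = base frame: x ahead of the robot, y to its left, z up, the work surface at z = 0. Lengths are in m, angles in degrees, forces in N, time in s.
With the tool pointing down it reaches from about 0.4 to 0.85 m from the base axis. Payload 4.5 kg.
Tool frame: the origin (TCP) lies at the very end of the fingers, on their centre line; the grasp point (between the pads) lies 19 mm behind it; z points along the fingers, y is the line along which they close (so a half turn about z gives the same grasp; the last joint's range is limited). The gripper opens to 85 mm and grips with 20 to 120 N. Pads are 22 mm wide; open, the fingers measure 114 mm over their backs; the gripper's body (76 mm by 85 mm) begins 54 mm behind the grasp point. The pads swing forward as they close: fully open they stand 13 mm farther back than shut.
Start: joints at [-70.199, 39.483, -11.15, 89.685, 9.013, 51.709, -12.324], TCP at [0.192, 0.595, 0.231] pointing down, gripper open.
Joint ranges: [-172.22, 172.22], [-26.19, 119.32], [-84.43, 86.54], [7.71, 146.69], [-57.33, 237.33], [2.42, 119.75], [-152.13, 152.13]. Speed limits (degrees/s): [147.25, 147.25, 180, 180, 180, 180, 180].

## Interface

Orientations are given as a 3x3 rotation matrix whose columns are the frame's x, y, z axes.
In Python, from cell import manip gives the robot as it stands.
- The arm moves only by the shell command python3 -m pendant 'ROWS' [FORCE]. ROWS is JSON, a list of rows, each a list of 5 numbers: the finger opening in mm, from 0 to 85.4, then the shift along the tool's x, y, z in mm, then the turn about the tool's z in units of 5 degrees (1.0 is 5 degrees). In form: [[claw, tx, ty, tz, yaw], ...]. A call has 1 to 12 rows; each row shifts and turns the commanded pose from where the row before left it, along the tool's axes as they then stand; what a row does not reach is not made up. A row lasts 1/12 s, in which the tool goes at most 41.7 mm and 7.16 degrees, less where a joint would pass 70% of its speed; a pose out of reach is approached as far as the arm can. A call with a gripper value outside its range is refused whole. The fingers move at their own pace and stop on an object; FORCE is the grip in N (left out, the last holds). Time passes only in rows, so rows that do not move let the fingers close. It gives the time, the measured TCP pose, the force, the opening and the grip force at its end, in the units of the state.
- manip.observe(): the state, without advancing time (a new reading comes with each control period).
- manip.grab_frame(name): name is "side" or "top"; returns the picture (420x560x3 uint8, blue, green, red); there is no depth.
- manip.camera_params(name): a dict with "intrinsics" (3x3 intrinsics, pixels), "pose" (4x4, takes a point from camera to world coordinates). Camera axes: x right, y up, looking along -z (the intrinsics and any distortion apply to the point x, -y, -z); pixel columns grow to the right and rows downward; lengths in m; the calibration is good to about 2 mm. A picture is of the moment at which its call begins. camera_params takes no time and is no camera call.
- manip.sign_off(): hands the job in; it is judged then, once.
The state is a dict: "t": time; "joint_positions": joint angles; "qvel": joint speeds; "joint_efforts": joint torques, N m; "position": TCP position; "tcp_rot": TCP orientation; "ft_force": force on the tool from outside, world axes, zero at the start; "ft_torque": the same for the moment, N m; "opening": finger opening in m; "finger_force": force on a finger pad.
Only numpy, scipy, OpenCV 4.12 (cv2) and the standard library are available. Lean on these libraries where they do the work, as an engineer would, in place of code of your own. Each camera call takes 0.05 s, during which the arm holds its last target. There are 200 camera calls.

## Task

Shut the plywood off-cut crate with its lid: one off-cut in it stands on end and sticks out past the rim, so first lay that one down flat in the crate. Then fit the lid, its tongue under the bridge bar on the crate's robot-facing side, so that it lies level and fully down inside the walls with both off-cuts beneath it; leave the try square on the right where it lies.

Things in the scene. Friction and masses are not known exactly. Their poses are not given: they have to be found in the camera images.
- crate: Plywood crate fixed to the bench, 192 (x) x 142 (y) x 54 mm high; origin at the centre of its underside, -x side faces the robot, yaw within 0.22 rad. Floor 6 mm, walls 8 mm thick, inside 176 x 126 mm. A divider along x (6 mm thick, top at z 28 mm) makes two bays at y = +32 and -32 mm. Along the inside of both y walls runs a cleat 10 mm wide, top at z 44 mm: the lid's plate rests on these
- bridge (a point): Middle of the bridge bar in the crate's -x wall (axes as the crate): at crate x = -92, z = 50 mm, 8 mm thick in x and 8 mm high. Below it, over the full inside width, is a slot from crate z = 30 to 46 mm; the lid's tongue goes into it from inside the crate. A lid lowered level stops with its tongue on this bar
- lid_grip (a point): Centre of the upright grip bar (14 x 90 x 36 mm, thin in x) in the middle of the loose lid; z up, -x to the tongue. Plate 171 x 120 x 8 mm, its top 24 mm below this point; 0.15 to 0.28 kg. It starts level on the bench, this point 38 mm up, left of the long batten. Seated: this point at crate x 0 +-2.5, y 0 +-3, z 76 mm, axes as the crate's. No part of the crate's contents may be above crate z 38 mm
- lid_tongue (a point): Middle of the tip of the lid's tongue, axes as the lid: at x = -99.5, z = -35 mm from lid_grip. The tongue is a batten 6 mm thick and 80 mm wide under the plate that sticks out 14 mm past the plate's -x edge. A like cross batten, 14 x 92 mm, is at x = +55 mm. The tongue must enter with this end tilted down and the lid set back to +x; slid to -x till it stops, the far edge then drops in or is pressed in
- tall_mid (a point): Centre of the loose pine off-cut that stands on end in one of the bays: 28 x 28 x 70 mm, y along its length. At the start its centre is 41 mm and its top 76 mm above the crate's underside, up to 45 mm from the crate's middle in x, sides nearly parallel to the walls. It can be pushed over along the crate's x, to the end with more room; lying flat its centre is at crate z 20 mm
- flat_mid (a point): Centre of the other off-cut, pine, 50 x 60 x 22 mm, lying flat in the other bay, 60 mm side (y) along the crate's x
- square: Loose try square, 110 x 162 x 14 mm, lying flat on the bench to the right of the crate; origin at the centre of its underside
There are look-alikes about, which are no part of the job. There is more than one size of the part that bears flat_mid; the job needs the smaller.

How it is judged:
By the outcome, as a careful person would: the job done as asked, in the order asked, and still so for the second after the job is handed in, with the robot touching nothing.
It also fails if it takes over 58 s, if anything falls off the work surface, if the arm or the gripper's body presses on something with over 40 N, if the wrist force passes 120 N, or if a joint passes its speed limit or range.

## Working session

There is one attempt and no reset: what is moved stays moved. The work goes in short steps, Python scripts to look and compute and a shell command to move; the robot and the scene stay as the last step left them, time stands still between calls to the robot, and variables do not carry over. Pictures are saved under pics/ and viewed, at most 10 in all, crops included, and the job is handed in when it is done.

```bash
mkdir -p pics; ls
python3 - <<'E'
from cell import manip
import cv2,numpy as np
for n in("top","side"):
    cv2.imwrite(f"pics/{n}0.png",manip.grab_frame(n)); p=manip.camera_params(n); print(n,p)
s=manip.observe();print(s["t"],s["position"],np.round(s["tcp_rot"],3),s["opening"])
E
```

```text
pics
top {'intrinsics': array([[532.2874725 ,   0.        , 286.7400042 ],
       [  0.        , 532.2874725 , 217.09149909],
       [  0.        ,   0.        ,   1.        ]]), 'pose': array([[-0.01705708,  0.9971071 , -0.07407079,  0.34541663],
       [-0.99983717, -0.01744635, -0.00461145,  0.07345054],
       [-0.00589037,  0.07398007,  0.99724232,  1.34160051],
       [ 0.        ,  0.        ,  0.        ,  1.        ]])}
side {'intrinsics': array([[527.50272626,   0.        , 278.89365776],
       [  0.        , 527.50272626, 216.3451214 ],
       [  0.        ,   0.        ,   1.        ]]), 'pose': array([[-0.03389917, -0.79285885,  0.60846174,  1.24610579],
       [ 0.99942444, -0.02611225,  0.02165515,  0.09585523],
       [-0.00128117,  0.60884562,  0.79328769,  1.17000659],
       [ 0.        ,  0.        ,  0.        ,  1.        ]])}
0.1 [0.1916254  0.59428216 0.23054327] [[-0.952  0.307 -0.   ]
 [ 0.307  0.952 -0.002]
 [-0.    -0.002 -1.   ]] 0.08531840889294633
```

View pics/top0.png

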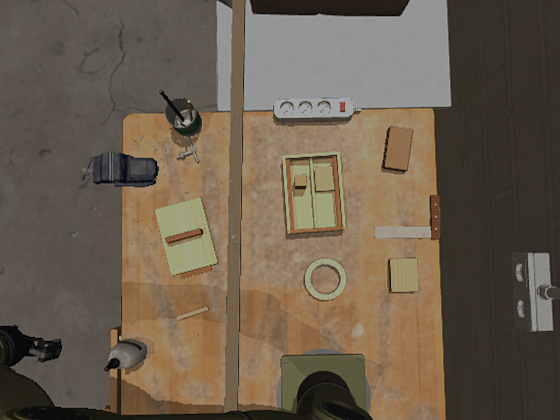

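View pics/side0.png

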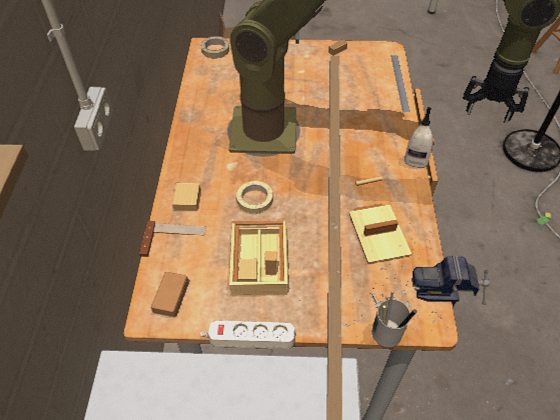

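Top view: crate around (313,193), standing off-cut at about (300,182), flat one at (324,178), lid at (185,236), batten at column 237. The block at (403,275) outside the crate is a look-alike. Next I'll enlarge the crate and lid in both views.

Run:
```python
import cv2,numpy as np
t=cv2.imread("pics/top0.png");s=cv2.imread("pics/side0.png")
def c(im,x,y,w=100,h=75,k=4):return cv2.resize(im[y:y+h,x:x+w],None,fx=k,fy=k,interpolation=cv2.INTER_CUBIC)
o=np.vstack([np.hstack([c(t,263,145,100,100,4)[:,:],c(s,215,210,100,100,4)])])
cv2.imwrite("pics/c1.png",o)
cv2.imwrite("pics/c2.png",np.hstack([c(t,140,185,100,100,4),c(s,330,190,100,100,4)]))
```

```text
(no output)
```

View pics/c1.png

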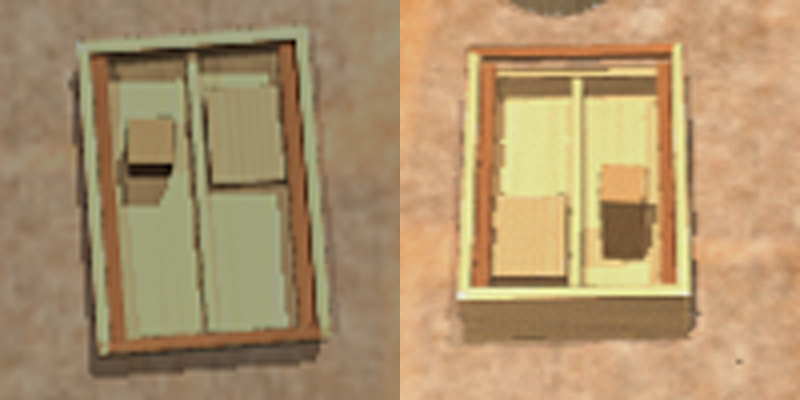

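View pics/c2.png

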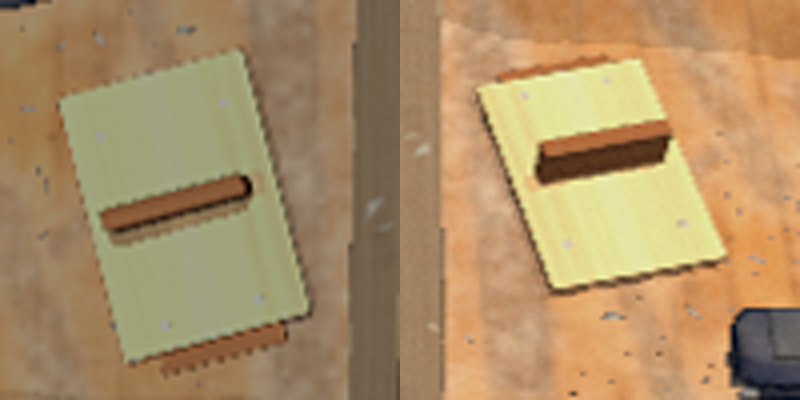

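Crops: the left one (top view) shows the standing off-cut in the +y bay, its top at about (150,141), toward the far (+x) end, so there's more room toward -x. The 50x60 piece lies in the -y bay at (245,135). The lid's tongue points toward the robot, bar centre at (175,201). Now triangulating.

```bash
cat > h.py <<'E'
import numpy as np,cv2
from cell import manip
P={n:manip.camera_params(n) for n in("top","side")}
def ray(n,uv):
    p=P[n];K=p["intrinsics"];T=p["pose"]
    d=np.array([(uv[0]-K[0,2])/K[0,0],-(uv[1]-K[1,2])/K[1,1],-1]);d=T[:3,:3]@d
    return T[:3,3],d/np.linalg.norm(d)
def tri(a,b):
    (o,d),(p,e)=ray("top",a),ray("side",b)
    s=np.linalg.lstsq(np.c_[d,-e],p-o,rcond=None)[0]
    A,B=o+s[0]*d,p+s[1]*e
    return (A+B)/2,np.linalg.norm(A-B)
def atz(n,uv,z):
    o,d=ray(n,uv);return o+d*(z-o[2])/d[2]
def proj(n,X):
    p=P[n];K=p["intrinsics"];T=p["pose"];c=T[:3,:3].T@(np.asarray(X)-T[:3,3])
    return np.array([K[0,0]*c[0]/-c[2]+K[0,2],K[1,1]*-c[1]/-c[2]+K[1,2]])
def cr(X,Y,ox,oy,k=4):return ((X+.5)/k-.5+ox,(Y+.5)/k-.5+oy)
E
python3 - <<'E'
from h import *
np.set_printoptions(precision=4,suppress=True)
def go(name,T,S,to,so):
    R=[]
    for a,b in zip(T,S):
        X,g=tri(cr(*a,*to),cr(b[0]-400,b[1],*so));R.append(X);print(name,X*1e3,round(g*1e3,1))
    R=np.array(R);c=R.mean(0)
    print(' mean',c*1e3)
    if len(R)==4: # order ++,+-,--,-+
        ex=R[0]+R[1]-R[2]-R[3];ey=R[0]+R[3]-R[1]-R[2]
        print(' yawx',np.degrees(np.arctan2(ex[1],ex[0])),'yawy',np.degrees(np.arctan2(-ey[0],ey[1])),np.linalg.norm(ex)/2,np.linalg.norm(ey)/2)
C=(263,145),(215,210);L=(140,185),(330,190)
go('crate',[(80,45),(305,28),(325,335),(102,352)],[(690,297),(460,295),(470,48),(681,44)],*C)
go('tall',[(128,120),(173,118),(172,163),(128,163)],[(645,200),(600,202),(602,165),(646,165)],*C)
go('flat',[(208,88),(275,85),(285,180),(212,185)],[(565,277),(493,275),(495,195),(565,195)],*C)
go('plate',[(60,100),(240,50),(310,313),(127,362)],[(727,258),(552,291),(477,88),(640,60)],*L)
go('bar',[(104,216),(246,184)],[(668,128),(542,149)],*L)
for z in(0,.02,.05,.1,.15):print(z,[atz("top",u,z)[:2] for u in((231.5,237),(242,237),(232,120),(244,120))],[atz("side",u,z)[:2] for u in((340,250),(329.5,250),(342,350),(328,350))])
E
```

```text
crate [592.527   89.665   47.8536] 5.4
crate [599.2887 -49.0913  54.0624] 3.5
crate [411.2734 -58.1511  53.3141] 0.6
crate [403.291   79.2034  53.1476] 5.0
 mean [501.595   15.4065  52.0944]
 yawx 2.962203648020213 yawy 3.0566381688152355 0.18889173451831182 0.13828885375898597
tall [541.1861  60.8803  75.7153] 4.5
tall [542.2209  33.4948  73.6672] 3.8
tall [515.0061  34.0073  73.8829] 2.6
tall [515.2468  60.9412  75.5724] 3.6
 mean [528.415   47.3309  74.7094]
 yawx -0.6181896430014845 yawy 0.837434825434015 0.02657861838818784 0.027226836507952983
flat [568.0328  10.7467  26.1455] 5.9
flat [568.9582 -32.6136  27.6338] 2.5
flat [509.307  -36.8311  27.2962] 3.8
flat [507.1491   8.3017  26.2131] 3.4
 mean [538.3618 -12.5991  26.8221]
 yawx 3.1638054564855342 yawy 1.9954885401239053 0.06035961880700113 0.0442920328650264
plate [469.2217 414.2585   8.4649] 4.6
plate [498.724  299.0632   8.8215] 1.6
plate [332.851  257.1242   9.1444] 3.6
plate [304.4016 372.2596   9.4372] 5.2
 mean [401.2996 335.6764   8.967 ]
 yawx 14.242278483958843 yawy 14.122608908527303 0.17059098420005134 0.1187546
[... 448 characters left out ...]
2282]), array([0.4707, 0.2007]), array([0.7466, 0.2227]), array([0.7477, 0.1905])]
0.05 [array([0.3952, 0.2144]), array([0.3948, 0.1888]), array([0.684 , 0.2104]), array([0.6834, 0.1808])] [array([0.4901, 0.2248]), array([0.491, 0.198]), array([0.7596, 0.2194]), array([0.7607, 0.188 ])]
0.1 [array([0.3933, 0.2089]), array([0.3929, 0.1844]), array([0.6709, 0.2051]), array([0.6703, 0.1766])] [array([0.5238, 0.219 ]), array([0.5247, 0.1934]), array([0.7814, 0.2139]), array([0.7824, 0.1839])]
0.15 [array([0.3914, 0.2034]), array([0.391 , 0.1799]), array([0.6578, 0.1998]), array([0.6573, 0.1725])] [array([0.5576, 0.2132]), array([0.5584, 0.1889]), array([0.8031, 0.2084]), array([0.804 , 0.1798])]
```

Run:
```python
from h import *
t=cv2.imread("pics/top0.png");s=cv2.imread("pics/side0.png")
X=np.array([0.1916,0.5943,0.2305]);y=np.array([.307,.952,0])
for n in P:print(n,proj(n,X),proj(n,X+.05*y),proj(n,X-.05*y))
k=lambda i,f:cv2.resize(i,None,fx=f,fy=f,interpolation=cv2.INTER_CUBIC)
a=cv2.rotate(s[20:420,310:360],cv2.ROTATE_90_COUNTERCLOCKWISE)   #400x50
b=cv2.rotate(t[0:400,215:265],cv2.ROTATE_90_COUNTERCLOCKWISE)
c=k(t[310:380,0:80],4)
d=k(s[70:140,450:530],4)
o=np.vstack([k(a,2),k(b,2),np.hstack([c,d,np.zeros((280,160,3),np.uint8)])])
cv2.imwrite("pics/c3.png",o);print(o.shape)
```

```text
top [ 38.96466967 335.58375372] [ 16.12208026 328.43575027] [ 61.8637155  342.74942375]
side [484.01296531 120.11410894] [503.74366362 124.5640723 ] [464.57742788 115.73071469]
(480, 800, 3)
```

View pics/c3.png

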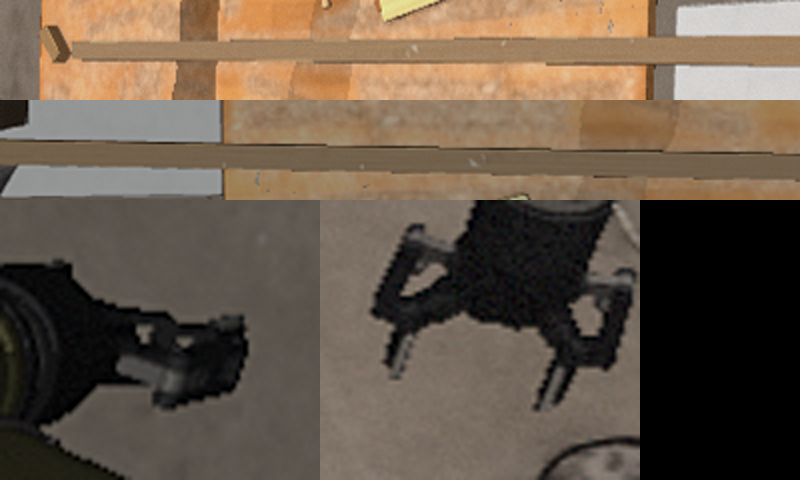

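The batten has only a thin dark edge, so it probably lies low, but its height can't be resolved well. I'll cross it high. First: lift, close the fingers and turn to the crate's yaw (3°), with tool y along crate x.

```bash
python3 -m pendant '[[0,0,0,-35,1.4],[0,0,0,-35,1.4],[0,0,0,0,1.4],[0,0,0,0,1.4],[0,0,0,0,1.4],[0,0,0,0,1.4],[0,0,0,0,1.4],[0,0,0,0,1.4],[0,0,0,0,1.4],[0,0,0,0,1.2]]'
cat >> h.py <<'E'
CR=np.array([.5016,.0154,0]);CY=np.radians(3.0)
def c2w(x,y,z):
    c,s=np.cos(CY),np.sin(CY);return CR+np.array([c*x-s*y,s*x+c*y,z*1000])/1e3 if False else CR+np.array([c*x-s*y,s*x+c*y,z])/1e3
def to(X):
    s=manip.observe();R=np.array(s["tcp_rot"]);d=R.T@(np.asarray(X)-s["position"])*1e3
    print("t",round(s["t"],2),"pos",np.round(s["position"],4),"yangle",round(np.degrees(np.arctan2(R[1,1],R[0,1])),2),"F",np.round(s["ft_force"],1),"op",round(s["opening"],4),"shift",np.round(d,1))
E
python3 -c "
from h import *
to(c2w(66,30,160))"
```

```text
t: 0.93
position: [0.1915, 0.5945, 0.3008]
tcp_rot: [[-0.049, 0.999, -0.0], [0.999, 0.049, -0.001], [-0.001, -0.0, -1.0]]
ft_force: [-0.0, -1.1, -0.4]
opening: 0.0001
finger_force: 0.0
t 0.93 pos [0.1915 0.5945 0.3008] yangle 2.81 F [-0.  -1.1 -0.4] op 0.0001 shift [-563.3  347.4  141.3]
```

```bash
python3 -m pendant '[[0,-31,19,0,0],[0,-31,19,0,0],[0,-31,19,0,0],[0,-31,19,0,0],[0,-31,19,0,0],[0,-31,19,0,0],[0,-31,19,0,0],[0,-31,19,0,0],[0,-31,19,0,0],[0,-31,19,0,0],[0,-31,19,0,0],[0,-31,19,0,0]]' | head -2
python3 -m pendant '[[0,-31,19,0,0],[0,-31,19,0,0],[0,-31,19,0,0],[0,-31,19,0,0],[0,-31,19,0,0],[0,-31,19,0,0],[0,0,0,35,0],[0,0,0,35,0],[0,0,0,35,0],[0,0,0,35,0],[0,0,0,0,0]]'
python3 - <<'E'
from h import *
to(c2w(66,30,60))
cv2.imwrite("pics/s1.png",manip.grab_frame("side"))
im=cv2.imread("pics/s1.png")
X=np.array(manip.observe()["position"]);print(proj("side",X))
o=cv2.resize(im[120:320,180:380],None,fx=3,fy=3,interpolation=cv2.INTER_CUBIC);cv2.imwrite("pics/s1c.png",o)
E
```

```text
t: 1.93
position: [0.4402, 0.2342, 0.3011]
t: 2.85
position: [0.5586, 0.0562, 0.1551]
tcp_rot: [[-0.055, 0.998, -0.013], [0.998, 0.055, -0.002], [-0.001, -0.013, -1.0]]
ft_force: [-1.0, -0.2, 0.1]
opening: -0.0002
finger_force: 0.0
t 2.85 pos [0.5586 0.0562 0.1551] yangle 3.16 F [-1.  -0.2  0.1] op -0.0002 shift [-7.7  8.2 95. ]
[272.38082338 247.26360302]
```

View pics/s1c.png

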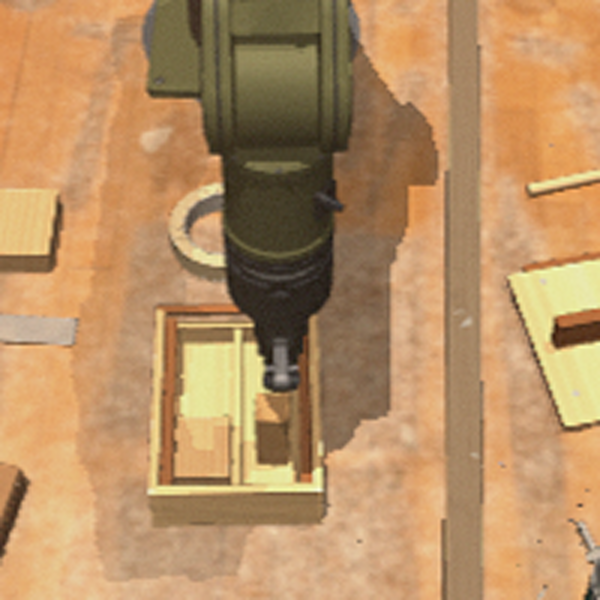

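The fingertip appears at crop (280,388) against a predicted (278,383), so the side camera is good to about 1 px. The standing off-cut is just beyond it toward the camera at (274,405). Lowering on its +x side.

```bash
python3 -m pendant '[[0,-8,8,0,0],[0,0,0,0,0],[0,0,0,32,0],[0,0,0,32,0],[0,0,0,31,0],[0,0,0,0,0],[0,0,0,0,0]]' >/dev/null
python3 - <<'E'
from h import *
to(c2w(66,30,60))
E
python3 -m pendant '[[0,0,-8,0,0],[0,0,-8,0,0],[0,0,-8,0,0],[0,0,-6,0,0],[0,0,-6,0,0],[0,0,-6,0,0],[0,0,-6,0,0],[0,0,-6,0,0],[0,0,-6,0,0],[0,0,0,0,0],[0,0,0,0,0]]'
python3 - <<'E'
from h import *
to(c2w(66,30,60))
for n in P:cv2.imwrite(f"pics/{n}2.png",manip.grab_frame(n))
t=cv2.imread("pics/top2.png");s=cv2.imread("pics/side2.png")
k=lambda i:cv2.resize(i,None,fx=4,fy=4,interpolation=cv2.INTER_CUBIC)
cv2.imwrite("pics/c4.png",np.hstack([k(t[145:245,263:363]),k(s[210:310,215:315])]))
E
```

```text
t 3.48 pos [0.5729 0.0486 0.0672] yangle 3.11 F [ 0.4 -0.5  0.6] op -0.0 shift [ 0.6 -6.9  7.2]
t: 4.4
position: [0.512, 0.0456, 0.0662]
tcp_rot: [[-0.055, 0.999, -0.0], [0.999, 0.055, 0.0], [0.0, -0.0, -1.0]]
ft_force: [-0.2, 0.1, 0.0]
opening: 0.0
finger_force: 0.0
t 4.4 pos [0.512  0.0456 0.0662] yangle 3.14 F [-0.2  0.1  0. ] op 0.0 shift [ 0.3 54.   6.2]
```

View pics/c4.png

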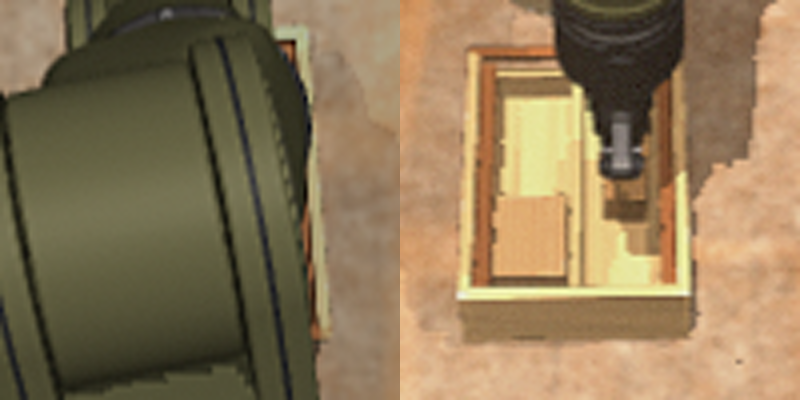

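The off-cut now appears to lie flat: its end face is low at crop (628,205), below the finger. I'll recheck it once the arm is away. The top view is blocked by the arm. Next, single-view estimates for lid and crate, then move to the lid.

```bash
python3 -m pendant '[[0,0,0,-40,0],[0,0,0,-40,0],[30,0,0,-40,0],[50,0,0,-40,-1.1],[50,0,0,-25,-1.1],[50,0,0,0,0]]' >/dev/null
python3 - <<'E'
from h import *
np.set_printoptions(precision=1,suppress=True)
def est(n,pts,off,z):
    R=np.array([atz(n,cr(*p,*off),z) for p in pts]);c=R.mean(0)
    ex=R[0]+R[1]-R[2]-R[3];ey=R[0]+R[3]-R[1]-R[2]
    print(n,z,c[:2]*1e3,np.degrees([np.arctan2(ex[1],ex[0]),np.arctan2(-ey[0],ey[1])]),np.linalg.norm(ex[:2])*500,np.linalg.norm(ey[:2])*500)
f=lambda P:[(x-400,y) for x,y in P]
est("top",[(80,45),(305,28),(325,335),(102,352)],(263,145),.054)
est("side",f([(690,297),(460,295),(470,48),(681,44)]),(215,210),.054)
est("top",[(60,100),(240,50),(310,313),(127,362)],(140,185),.014)
est("side",f([(727,258),(552,291),(477,88),(640,60)]),(330,190),.014)
for n,a,b,o in (("top",(104,216),(246,184),(140,185)),("side",(268,128),(142,149),(330,190))):
    A,B=atz(n,cr(*a,*o),.056),atz(n,cr(*b,*o),.056);print(n,"bar",(A+B)[:2]*500,np.linalg.norm(A-B),np.degrees(np.arctan2((B-A)[0],(A-B)[1])))
to([.402,.335,.2])
E
```

```text
top 0.054 [501.3  13.6] [2.7 3.3] 188.33475528060367 136.66929783117098
side 0.054 [502.8  17.3] [3.2 2.3] 190.12019110969163 139.68904734823607
top 0.014 [401.  332.8] [14.4 14.3] 170.00307318684116 117.14638209064708
side 0.014 [404.7 336.5] [13.9 14.1] 170.20457367757035 119.46301444281714
top bar [402.8 330.1] 0.08784255393417059 11.738346968195467
side bar [409.  334.7] 0.08659196146156234 13.354985084349854
t 5.0 pos [0.5 0.  0.3] yangle 14.31 F [ 0.8  0.2 -0.1] op 0.0481 shift [308.5 -39.8  56. ]
```

```bash
python3 -m pendant '[[50,34,-4,0,0],[50,34,-4,0,0],[50,34,-4,0,0],[50,34,-4,0,0],[50,34,-4,0,0],[50,34,-4,0,0],[50,34,-4,0,0],[50,34,-4,0,0],[50,34,-4,0,0],[50,0,-3,0,0],[50,0,0,0,0],[50,0,0,0,0]]' >/dev/null
python3 - <<'E'
from h import *
to([.404,.335,.021])
cv2.imwrite("pics/side3.png",manip.grab_frame("side"))
s=cv2.imread("pics/side3.png")
X=np.array(manip.observe()["position"])
print(proj("side",X))
k=lambda i:cv2.resize(i,None,fx=4,fy=4,interpolation=cv2.INTER_CUBIC)
cv2.imwrite("pics/c5.png",np.hstack([k(s[210:310,215:315]),k(s[150:250,330:430])]))
E
```

```text
t 6.0 pos [0.3997 0.3321 0.2507] yangle 14.11 F [ 0.8 -0.5  0.1] op 0.0499 shift [  2.    5.1 229.7]
[391.86099839 171.6830863 ]
```

View pics/c5.png

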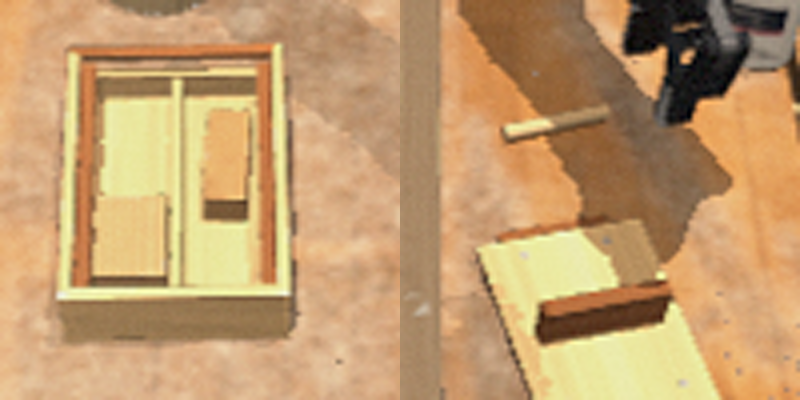

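The off-cut lies flat in the +y bay (left crop, (227,155)), and the flat one is still in the -y bay. The gripper is above the lid. Now descending over the bar and gripping it.

```bash
python3 -m pendant '[[50,-2,5,38,0],[50,0,0,38,0],[50,0,0,38,0],[50,0,0,38,0],[50,0,0,30,0],[50,0,0,22,0],[50,0,0,15,0],[50,0,0,5,0],[50,0,0,0,0],[50,0,0,0,0]]' 
python3 -c "
from h import *
to([.404,.331,.022])"
```

```text
t: 6.88
position: [0.406, 0.3314, 0.0278]
tcp_rot: [[-0.243, 0.97, 0.001], [0.97, 0.243, 0.0], [-0.0, 0.001, -1.0]]
ft_force: [0.7, 0.2, 0.3]
opening: 0.0503
finger_force: 0.0
t 6.88 pos [0.406  0.3314 0.0278] yangle 14.04 F [0.7 0.2 0.3] op 0.0503 shift [ 0.1 -2.1  5.8]
```

```bash
python3 -m pendant '[[50,0,-1,5,0],[30,0,0,0,0],[0,0,0,0,0],[0,0,0,0,0],[0,0,0,0,0],[0,0,0,0,0],[0,0,0,0,0],[0,0,0,0,0]]' 50
python3 -m pendant '[[0,0,0,-10,0],[0,0,0,-20,0],[0,0,0,0,0],[0,0,0,0,0]]'
```

```text
t: 7.55
position: [0.4041, 0.3321, 0.023]
tcp_rot: [[-0.244, 0.97, 0.0], [0.97, 0.244, 0.001], [0.0, 0.001, -1.0]]
ft_force: [-1.5, 0.9, 5.8]
opening: 0.0131
finger_force: 49.9
t: 7.88
position: [0.4047, 0.3324, 0.0531]
tcp_rot: [[-0.244, 0.97, 0.002], [0.97, 0.244, 0.002], [0.001, 0.002, -1.0]]
ft_force: [-0.2, 0.1, -2.5]
opening: 0.0131
finger_force: 49.0
```

```bash
python3 -m pendant '[[0,0,0,-40,0],[0,0,0,-40,0],[0,0,0,-40,0],[0,0,0,-40,1.1],[0,0,0,-30,1.1],[0,0,0,0,0],[0,0,0,0,0],[0,0,0,0,0]]' >/dev/null
python3 - <<'E'
from h import *
to(c2w(14,0,243))
for i in range(3):
    s=manip.observe();print(np.round(np.array(s["tcp_rot"]).T@s["ft_torque"],4),np.round(s["ft_force"],2),s["t"]);manip.grab_frame("side")
E
```

```text
t 8.55 pos [0.403  0.3312 0.2409] yangle 3.22 F [-0.   0.2 -2.3] op 0.0126 shift [-320.9   94.8   -1.7]
[ 0.004  -0.056  -0.0229] [-0.03  0.19 -2.28] 8.55
[ 0.0046 -0.0126 -0.0057] [-1.08 -0.33 -2.27] 8.6
[ 0.0016 -0.0042  0.0239] [-0.93  1.32 -3.01] 8.65
```

```bash
python3 -m pendant '[[0,-30,9,0,0],[0,-30,9,0,0],[0,-30,9,0,0],[0,-30,9,0,0],[0,-30,9,0,0],[0,-30,9,0,0],[0,-30,9,0,0],[0,-30,9,0,0],[0,-30,9,0,0],[0,-30,9,0,0],[0,-21,5,0,0],[0,0,0,0,0]]' >/dev/null
python3 -m pendant '[[0,0,0,35,0],[0,0,0,35,0],[0,0,0,35,0],[0,0,0,15,0],[0,0,0,0,0],[0,0,0,0,0]]' >/dev/null
python3 - <<'E'
from h import *
to(c2w(14,0,112))
im=[manip.grab_frame("side").astype(float) for _ in range(4)]
cv2.imwrite("pics/side4.png",np.mean(im,0).astype(np.uint8))
t=manip.grab_frame("top");cv2.imwrite("pics/top4.png",t)
s=cv2.imread("pics/side4.png")
k=lambda i:cv2.resize(i,None,fx=6,fy=6,interpolation=cv2.INTER_CUBIC)
o=k(s[205:305,200:330]);print(o.shape);cv2.imwrite("pics/c6.png",o)
X=np.array(manip.observe()["position"]);print(proj("side",X))
E
```

```text
t 10.2 pos [0.5155 0.0167 0.1211] yangle 3.16 F [ 0.6  0.3 -2.4] op 0.0132 shift [-0.6  0.   9.1]
(600, 780, 3)
[256.93048838 240.07131095]
```

View pics/c6.png

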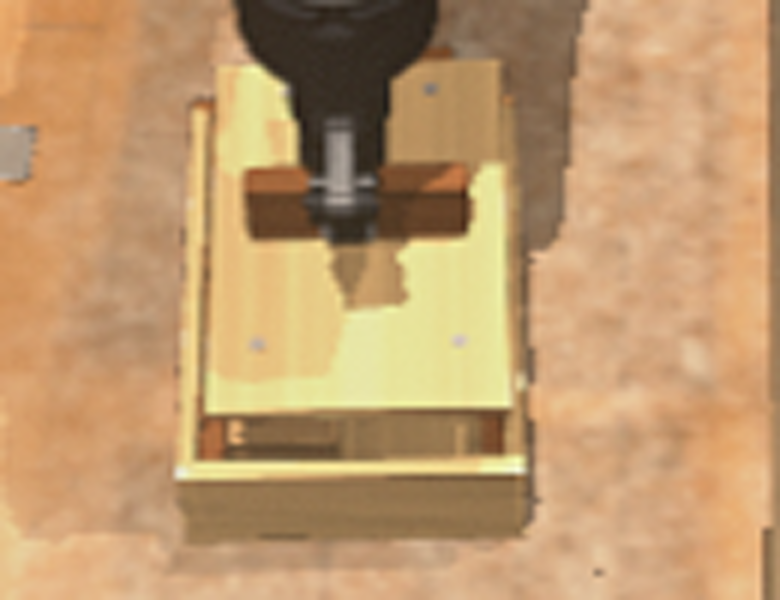

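Crop: the lid plate spans (217,65), (502,60), (510,410), (205,414). Bar centre is at column 357 and the finger at 342, so the lid sits about 6 mm to +y of the TCP. Crate front rim runs from (178,473) to (525,470).

Run:
```python
from h import *
np.set_printoptions(precision=2,suppress=True)
def est(pts,z,n="side"):
    R=np.array([atz("side",cr(*p,200,205,6),z) for p in pts]);c=R.mean(0)
    ex=R[0]+R[1]-R[2]-R[3];ey=R[0]+R[3]-R[1]-R[2]
    print(z,c[:2]*1e3,np.degrees([np.arctan2(ex[1],ex[0]),np.arctan2(-ey[0],ey[1])]),np.linalg.norm(ex[:2])*500,np.linalg.norm(ey[:2])*500);print(R[:,:2]*1e3)
est([(510,410),(205,414),(217,65),(502,60)],.1121)
est([(525,470),(178,473),(190,103),(512,98)],.054)
A,B=[atz("side",cr(*p,200,205,6),.1541) for p in((470,172),(246,176))];print((A+B)*500,np.linalg.norm(A-B))
# y edges by gradient: rim/plate, columns per row in averaged picture
g=cv2.cvtColor(cv2.imread("pics/side0.png"),cv2.COLOR_BGR2GRAY).astype(int)
for v in (225,240,255,270,281):print(v,g[v,226:240],g[v,278:294])
g=cv2.cvtColor(cv2.imread("pics/side4.png"),cv2.COLOR_BGR2GRAY).astype(int)
for v in (250,258,266,270):print(v,g[v,228:242],g[v,278:292])
```

```text
0.1121 [517.79  22.2 ] [2.96 2.97] 171.81579315292873 119.48457809099978
[[600.72  85.91]
 [606.46 -32.62]
 [435.31 -42.3 ]
 [428.69  77.82]]
0.054 [502.49  16.46] [3.37 2.74] 188.16547789923806 141.31322891009745
[[593.38  92.21]
 [599.43 -48.22]
 [412.29 -60.02]
 [404.85  81.86]]
[519.86  23.39 154.1 ] 0.08840325853476617
225 [178 179 177 174 169 165 202 218 181 131 119 122 125 129] [174 160 153 155 142 194 219 186 168 169 171 173 170 168 167 161]
240 [176 175 179 166 157 200 216 219 149 115 138 138 127 144] [207 170 132 134 121 194 217 214 158 100 160 197 196 189 184 184]
255 [174 178 159 151 182 214 222 160 122 134 134 119 142 152] [208 176 135 133 128 136 199 223 164  97 154 181 177 174 177 179]
270 [196 185 171 169 207 219 213 161 123 135 137 116 127 179] [181 200 157 129 134 102 192 222 224 160 162 189 184 181 181 185]
281 [164 157 148 180 216 223 168 138 150 153 143 120 114 122] [207 213 205 200 203 199 208 219 225 170 102 154 177 170 170 172]
250 [162 165 146 184 206 164 104 174 200 194 193 196 198 203] [218 218 219 220 223 226 184 146 129 100 146 176 182 185]
258 [154 150 176 199 207 144 143 192 199 196 194 196 201 203] [217 218 220 221 223 226 192 152 132 108 154 178 178 182]
266 [161 132 181 206 210 138 173 208 198 196 195 197 202 202] [217 219 219 222 223 224 214 171 143 122 104 158 181 180]
270 [180 173 198 209 198 137 191 222 218 216 214 217 220 220] [218 219 220 222 223 224 225 185 157 131 168 194 189 186]
```

Run:
```python
from h import *
np.set_printoptions(precision=2,suppress=True)
L=[(231.8,225),(230.6,240),(229.7,255),(229.4,270),(228.8,281)];Li=[(234.2,225),(233.6,240),(232.8,255),(232.9,270),(231.9,281)]
Rr=[(285.1,225),(285.6,240),(285.9,255),(286.7,270),(286.7,281)];Ri=[(282.7,225),(282.7,240),(283.6,255),(283.6,270)]
for nm,E in(("L",L),("Li",Li),("R",Rr),("Ri",Ri)):
    X=np.array([atz("side",p,.054)*1e3 for p in E]);f=np.polyfit(X[:,0]-502.6,X[:,1],1);print(nm,f[1],np.degrees(np.arctan(f[0])))
# plate edges at current height
for nm,E in(("pl",[(234.4,250),(233.9,258),(233.5,266),(233.4,270)]),("pr",[(284.1,250),(284.2,258),(284.8,266),(285,270)])):
    X=np.array([atz("side",p,.1121)*1e3 for p in E]);f=np.polyfit(X[:,0]-517.8,X[:,1],1);print(nm,f[1],np.degrees(np.arctan(f[0])))
```

```text
L -54.48358167381903 2.7117785101388447
Li -46.941139503611296 3.1990006863629836
R 87.04871489505142 2.937139583633371
Ri 80.26170943548352 2.8007538636233167
pl -37.81248691209569 2.4589981113627792
pr 81.47813863011079 3.8783233886396093
```

Lid relative to crate: x +15.5 mm, y +4.5 mm, yaws match (about 3°). Correcting and lowering.

```bash
python3 -m pendant '[[0,-4.5,-1,0,0],[0,0,0,0,0],[0,0,0,10,0],[0,0,0,10,0],[0,0,0,10,0],[0,0,0,8,0],[0,0,0,4,0],[0,0,0,0,0],[0,0,0,0,0],[0,0,0,0,0]]' | grep -v rot
python3 -m pendant '[[0,0,0,2,0],[0,0,0,2,0],[0,0,0,0,0],[0,0,0,0,0],[0,0,0,0,0]]' | grep -v rot
```

```text
t: 11.28
position: [0.5159, 0.0119, 0.0804]
ft_force: [-0.0, -0.4, -2.6]
opening: 0.0132
finger_force: 49.5
t: 11.7
position: [0.5158, 0.012, 0.0764]
ft_force: [0.3, -0.6, -2.1]
opening: 0.0128
finger_force: 49.5
```

```bash
for i in 1; do python3 -m pendant '[[0,0,0,2,0],[0,0,0,1,0],[0,0,0,0,0],[0,0,0,0,0]]' | grep -v rot;done
python3 -m pendant '[[0,0,0,2,0],[0,0,0,0,0],[0,0,0,0,0]]' | grep -v rot
```

```text
t: 12.03
position: [0.5157, 0.012, 0.0732]
ft_force: [0.1, -0.5, -1.9]
opening: 0.0135
finger_force: 49.5
t: 12.28
position: [0.5156, 0.012, 0.0712]
ft_force: [0.3, -0.4, -3.3]
opening: 0.0133
finger_force: 49.6
```

```bash
python3 -m pendant '[[0,0,0,1,0],[0,0,0,0,0],[0,0,0,0,0]]' | grep -v rot
python3 -m pendant '[[0,0,0,1,0],[0,0,0,0,0],[0,0,0,0,0]]' | grep -v rot
```

```text
t: 12.53
position: [0.5156, 0.0119, 0.0706]
ft_force: [-2.2, 0.2, 4.0]
opening: 0.0133
finger_force: 50.4
t: 12.78
position: [0.5155, 0.012, 0.0701]
ft_force: [-3.9, 0.1, 10.7]
opening: 0.0133
finger_force: 51.5
```

```bash
python3 -m pendant '[[0,0,0,-1.5,0],[20,0,0,0,0],[40,0,0,0,0],[50,0,0,0,0],[50,0,0,0,0],[50,0,0,-30,0],[50,0,0,-40,0],[50,0,0,-40,0],[50,0,0,0,0]]' | grep -v rot
python3 - <<'E'
from h import *
np.set_printoptions(precision=1,suppress=True)
s=np.mean([manip.grab_frame("side").astype(float) for _ in range(3)],0).astype(np.uint8)
cv2.imwrite("pics/side5.png",s)
g=cv2.cvtColor(s,cv2.COLOR_BGR2GRAY).astype(int)
for v in (222,230,240,250,260,270,278):print(v,g[v,224:242],g[v,276:294])
for u in (240,250,262,275,281):print(u,'near',g[206:228,u],'far',g[270:300,u])
for X in [c2w(100,0,62),c2w(-71,0,52),c2w(-71,59,52),c2w(-71,-59,52),c2w(100,59,62)]:print(proj("side",X))
E
```

```text
t: 13.53
position: [0.52, 0.0118, 0.1869]
ft_force: [0.0, -0.3, -0.6]
opening: 0.0501
finger_force: 0.0
222 [153 153 153 152 152 151 149 138 138 142 134 132 134 135 133 136 134 136] [ 93  94  95  95  94  95  94 124 143 110 101 108 104 102 105 104 106 109]
230 [159 154 156 157 158 159 175 181 210 224 160 122 203 224 218 220 221 224] [147 147 150 155 156 119  78 132 151 134 115 109 109 109 113 119 119 119]
240 [153 152 158 158 166 164 162 205 221 220 150 151 200 202 201 205 209 213] [146 145 148 149 175 167 128 198 223 220 161 107 117 124 121 117 123 171]
250 [171 182 184 182 172 163 144 183 207 163  97 171 199 191 195 177 118  70] [124 141 199 222 221 223 166 168 217 225 169  95 146 176 183 185 183 181]
260 [144 145 164 175 162 151 195 210 209 139 144 195 197 193 192 195 199 199] [216 217 217 218 222 225 167 108 199 226 197 131 159 190 186 185 188 187]
270 [165 168 176 179 180 171 197 210 199 133 169 202 197 193 194 198 201 200] [215 217 217 221 223 225 174  95 195 227 226 166 166 192 189 186 187 190]
278 [169 170 169 166 165 187 205 212 151 110 181 200 197 195 196 200 201 198] [214 2
[... 572 characters left out ...]
150 112 132 142 142 113  94  87
  63  92 105  96] far [225 224 222 223 223 223 222 223 222 224 221 222 224 222 125 101 100 121
 124 125 125 118 119 124 122 148 160 160 185 184]
275 near [101  94  98 106 110 111 122 125 126 121 119 120 117 113 111  99  92  74
  72 113 116 122] far [217 216 204 207 217 216 216 215 215 215 216 217 217 185 115  94 120 119
 122 124 123 120 116 116 126 167 169 173 192 191]
281 near [108 109 112 112 110 113 118 118 119 116 114 112 106  97 102  93  95  67
  74  96  89  90] far [225 226 225 224 225 225 222 223 223 222 224 220 194 179 146  89 120 116
 121 120 124 121 119 119 130 159 163 187 180 171]
[257.4 283.3]
[257.9 228.5]
[280.4 228.2]
[235.4 228.9]
[281.8 282.9]
```

Row and column profiles show the plate between both side walls with a gap on each side. I'll check for tilt by touch: press lightly on the tongue end with closed fingers.

```bash
python3 -c "
from h import *
to(c2w(-50,0,75))"
python3 -m pendant '[[0,0,-35,0,0],[0,4,-33,0,0],[0,0,0,35,0],[0,0,0,35,0],[0,0,0,35,0],[0,0,0,0,0],[0,0,0,0,0]]' | grep -v rot
python3 -m pendant '[[0,0,0,4,0],[0,0,0,4,0],[0,0,0,3,0],[0,0,0,0,0],[0,0,0,0,0]]' | grep -v rot
```

```text
t 13.68 pos [0.5156 0.0121 0.1809] yangle 3.15 F [-0.3  0.3 -0.7] op 0.0502 shift [  4.2 -63.9 105.9]
t: 14.27
position: [0.4451, 0.0121, 0.0737]
ft_force: [-0.3, -0.3, -0.3]
opening: 0.0003
finger_force: 0.0
t: 14.68
position: [0.4481, 0.0123, 0.0656]
ft_force: [0.3, -0.5, -0.4]
opening: 0.0003
finger_force: 0.0
```

```bash
python3 -m pendant '[[0,0,0,3,0],[0,0,0,2,0],[0,0,0,2,0],[0,0,0,0,0],[0,0,0,0,0]]' | grep -v rot
python3 -m pendant '[[0,0,0,2,0],[0,0,0,0,0],[0,0,0,0,0]]' | grep -v rot
python3 -m pendant '[[0,0,0,2,0],[0,0,0,0,0],[0,0,0,0,0]]' | grep -v rot
```

```text
t: 15.1
position: [0.4475, 0.0123, 0.0576]
ft_force: [-0.6, 0.9, -0.4]
opening: 0.0
finger_force: 0.0
t: 15.35
position: [0.4475, 0.0123, 0.0557]
ft_force: [0.6, 0.6, 0.1]
opening: -0.0003
finger_force: 0.0
t: 15.6
position: [0.4475, 0.0123, 0.0537]
ft_force: [0.1, 0.1, 0.1]
opening: -0.0003
finger_force: 0.0
```

```bash
python3 -m pendant '[[0,0,0,1,0],[0,0,0,0,0],[0,0,0,0,0]]' | grep -v rot
python3 -m pendant '[[0,0,0,1,0],[0,0,0,0,0],[0,0,0,0,0]]' | grep -v rot
```

```text
t: 15.85
position: [0.4477, 0.0123, 0.0532]
ft_force: [-0.5, 0.2, 5.5]
opening: 0.0003
finger_force: 3.1
t: 16.1
position: [0.4477, 0.0123, 0.053]
ft_force: [-2.2, 0.9, 15.9]
opening: -0.0001
finger_force: 8.1
```

Contact is at z 53.2 mm against a predicted 53.3 mm, so the tongue end is down on the cleats. Next I go behind the bar and push it toward -x.

```bash
python3 -m pendant '[[0,0,0,-40,0],[0,0,0,-40,0],[0,2,33,0,0],[0,0,33,0,0],[0,0,33,0,0],[0,0,0,0,0],[0,0,0,0,0]]' | grep -v rot
python3 -c "
from h import *
to([.5005+.046,.0172+.0024,.070])"
```

```text
t: 16.68
position: [0.5478, 0.0199, 0.1317]
ft_force: [-1.6, 0.6, 0.7]
opening: 0.0004
finger_force: 0.0
t 16.68 pos [0.5478 0.0199 0.1317] yangle 3.15 F [-1.6  0.6  0.7] op 0.0004 shift [-0.2 -1.5 61.7]
```

```bash
python3 -m pendant '[[0,0,0,30,0],[0,0,0,30,0],[0,0,0,0,0],[0,0,0,0,0],[0,0,-3,0,0],[0,0,-3,0,0],[0,0,-3,0,0],[0,0,0,0,0]]' | grep -v rot
python3 -m pendant '[[0,0,-3,0,0],[0,0,-2,0,0],[0,0,0,0,0]]' | grep -v rot
python3 -m pendant '[[0,0,-2,0,0],[0,0,-2,0,0],[0,0,0,0,0]]' | grep -v rot
```

```text
t: 17.35
position: [0.5368, 0.0191, 0.0729]
ft_force: [-0.6, 0.3, 1.0]
opening: -0.0
finger_force: 0.0
t: 17.6
position: [0.5328, 0.0189, 0.0723]
ft_force: [0.7, -0.4, 0.2]
opening: 0.0001
finger_force: 0.4
t: 17.85
position: [0.5284, 0.0187, 0.0719]
ft_force: [1.2, 0.2, 2.5]
opening: 0.0003
finger_force: 0.9
```

```bash
python3 -m pendant '[[0,0,-2,0,0],[0,0,-2,0,0],[0,0,0,0,0]]' | grep -v rot
python3 -m pendant '[[0,0,-2,0,0],[0,0,-1,0,0],[0,0,0,0,0]]' | grep -v rot
python3 -m pendant '[[0,0,-1,0,0],[0,0,-1,0,0],[0,0,0,0,0]]' | grep -v rot
```

```text
t: 18.1
position: [0.5237, 0.0184, 0.0717]
ft_force: [1.0, 0.2, 1.4]
opening: 0.0001
finger_force: 0.4
t: 18.35
position: [0.5204, 0.0183, 0.0716]
ft_force: [-0.8, -0.0, 0.2]
opening: -0.0002
finger_force: 0.0
t: 18.6
position: [0.5194, 0.0181, 0.0718]
ft_force: [0.3, -0.6, -1.0]
opening: 0.0001
finger_force: 0.5
```

```bash
python3 -m pendant '[[0,0,-1,0,0],[0,0,-1,0,0],[0,0,0,0,0]]' | grep -v rot
python3 -m pendant '[[0,0,-1,0,0],[0,0,-1,0,0],[0,0,0,0,0]]' | grep -v rot
python3 -m pendant '[[0,0,-1,0,0],[0,0,-1,0,0],[0,0,0,0,0]]' | grep -v rot
```

```text
t: 18.85
position: [0.519, 0.0177, 0.0721]
ft_force: [4.1, -0.3, -0.1]
opening: 0.0003
finger_force: 2.1
t: 19.1
position: [0.5188, 0.0177, 0.0725]
ft_force: [6.7, -1.9, 0.7]
opening: 0.0
finger_force: 3.3
t: 19.35
position: [0.5186, 0.0177, 0.0729]
ft_force: [9.2, -1.8, -0.0]
opening: 0.0002
finger_force: 4.4
```

Stopped firmly. Now retreat and press the far edge.

```bash
python3 -m pendant '[[0,0,20,0,0],[0,0,35,0,0],[0,0,0,0,0],[0,0,0,5,0],[0,0,0,5,0],[0,0,0,0,0],[0,0,0,0,0]]' | grep -v rot
python3 -m pendant '[[0,0,0,3,0],[0,0,0,2,0],[0,0,0,0,0]]' | grep -v rot
python3 -m pendant '[[0,0,0,2,0],[0,0,0,2,0],[0,0,0,0,0]]' | grep -v rot
```

```text
t: 19.93
position: [0.5661, 0.0208, 0.061]
ft_force: [0.4, 0.6, -1.0]
opening: 0.0001
finger_force: 0.0
t: 20.18
position: [0.5677, 0.0209, 0.0564]
ft_force: [-0.2, 0.1, 0.2]
opening: 0.0004
finger_force: 0.0
t: 20.43
position: [0.5681, 0.0209, 0.0524]
ft_force: [0.2, -0.3, -0.0]
opening: -0.0001
finger_force: 0.0
```

```bash
python3 -m pendant '[[0,0,0,2,0],[0,0,0,2,0],[0,0,0,1,0],[0,0,0,0,0]]' | grep -v rot
python3 -m pendant '[[0,0,0,-30,0],[0,0,0,-40,0],[0,0,-38,-20,0],[40,0,-12,0,0],[40,0,0,0,0],[40,0,0,0,0]]' | grep -v rot
python3 - <<'E'
from h import *
np.set_printoptions(precision=1,suppress=True)
s=np.mean([manip.grab_frame("side").astype(float) for _ in range(3)],0).astype(np.uint8)
cv2.imwrite("pics/side6.png",s)
g=cv2.cvtColor(s,cv2.COLOR_BGR2GRAY).astype(int)
for v in (230,240,250,260,270,276):print(v,g[v,226:242],g[v,276:294])
for u in (240,250,262,275,281):print(u,'far',g[268:292,u])
C=lambda x,y,z:proj("side",c2w(x,y,z))
print(C(83,0,52),C(85.5,0,52),C(88,0,54),C(96,0,54))
to(c2w(0,0,60))
E
```

```text
t: 20.77
position: [0.5684, 0.0209, 0.0519]
ft_force: [-7.5, -0.0, 36.4]
opening: 0.0003
finger_force: 18.3
t: 21.27
position: [0.5195, 0.0183, 0.1376]
ft_force: [0.6, 0.3, 0.0]
opening: 0.0356
finger_force: 0.0
230 [157 158 159 160 159 162 192 209 145 119 196 215 212 213 216 220] [147 147 150 155 157 109  68 131 151 134 112 108 108 111 114 119 120 120]
240 [158 159 159 161 163 205 221 221 151 185 220 212 212 215 214 219] [147 149 150 155 154 114  78 141 162 159 127 110 118 123 127 120 117 113]
250 [158 160 164 164 145 183 208 162 106 190 220 210 200 198 153  79] [156 213 222 223 225 200 140 171 219 225 168  98 147 178 184 185 182 180]
260 [150 152 152 149 194 208 208 138 138 192 198 196 194 197 201 201] [217 218 219 221 223 225 179 120 198 226 198 130 159 188 187 186 187 189]
270 [177 179 179 171 197 209 199 129 170 204 197 195 195 200 203 193] [218 220 220 222 223 226 169  83 196 227 227 169 164 193 190 185 186 189]
276 [170 171 173 177 197 211 165  99 179 206 198 197 198 201 203 202] [218 220 220 222 223 228 163  91 198 226 229 162  91 153 176 175 177 178]
240 far [202 201 203 200 202 204 203 204 203 203 206 201 134 131 222 218 209 121
 126 125 126 124 120 124]
250 far [202 203 204 204 205 203 203 203 204 205 206 203 136 128 218 216 175 119
 123 122 123 127 122 119]
262 far [223 224 223 222 223 223 222 223 223 223 225 222 107 143 232 224 137 115
 123 119 121 122 123 116]
275 far [214 209 208 218 217 216 217 216 217 218 219 214 109 185 231 224 100 114
 119 118 121 121 121 119]
281 far [227 228 226 226 227 229 228 228 228 228 229 222 116 176 228 224  98 112
 119 116 120 123 122 120]
[257.6 279.3] [257.6 280.2] [257.5 280.7] [257.5 283.5]
t 21.42 pos [0.5 0.  0.1] yangle 3.15 F [ 0.7 -0.7  0.6] op 0.04 shift [ -2.  -19.2  76.7]
```

Far edge is fully down (plate top contact at 51.9 mm under 36 N; rim, dark gap and plate seen at rows 280–281). The lid is against its stop at about x -2.5 mm, which is the tolerance edge. I'll grip lightly, find the stop, then set it back 2 mm.

```bash
python3 -m pendant '[[50,0,-23,0,0],[50,0,0,25,0],[50,0,0,25,0],[50,0,0,20,0],[50,0,0,6,0],[50,0,0,0,0],[50,0,0,0,0]]' | grep -v rot
python3 -m pendant '[[0,0,0,0,0],[0,0,0,0,0],[0,0,0,0,0],[0,0,0,0,0],[0,0,0,0,0]]' 25| grep -v rot
```

```text
t: 22.0
position: [0.497, 0.0169, 0.0611]
ft_force: [0.1, -0.1, -0.6]
opening: 0.0502
finger_force: 0.0
t: 22.42
position: [0.4987, 0.0171, 0.0622]
ft_force: [3.2, 0.9, 7.2]
opening: 0.0137
finger_force: 31.6
```

```bash
python3 -m pendant '[[0,0,-1,0,0],[0,0,-1,0,0],[0,0,0,0,0]]' | grep -v rot
python3 -m pendant '[[0,0,2,0,0],[0,0,1,0,0],[0,0,0,0,0],[0,0,0,0,0]]' | grep -v rot
```

```text
t: 22.67
position: [0.4985, 0.017, 0.0624]
ft_force: [6.1, -0.2, 4.3]
opening: 0.0136
finger_force: 31.5
t: 23.0
position: [0.4985, 0.017, 0.0622]
ft_force: [1.7, 0.2, 8.8]
opening: 0.0134
finger_force: 32.0
```

```bash
python3 -m pendant '[[0,0,2,0,0],[0,0,0,0,0],[0,0,0,0,0]]' | grep -v rot
python3 -m pendant '[[0,0,1,0,0],[0,0,0,0,0],[0,0,0,0,0]]' | grep -v rot
```

```text
t: 23.25
position: [0.4985, 0.017, 0.0622]
ft_force: [-2.1, -0.3, 12.7]
opening: 0.0135
finger_force: 32.5
t: 23.5
position: [0.4985, 0.017, 0.0622]
ft_force: [-3.4, -0.2, 14.4]
opening: 0.0133
finger_force: 32.8
```

```bash
python3 -m pendant '[[0,0,0,-1,0],[0,0,1,0,0],[0,0,0,0,0]]' | grep -v rot
python3 -m pendant '[[0,0,1,-0.5,0],[0,0,0,0,0],[0,0,0,0,0]]' | grep -v rot
```

```text
t: 23.75
position: [0.5003, 0.0172, 0.0623]
ft_force: [-3.1, -0.6, 5.6]
opening: 0.0134
finger_force: 31.5
t: 24.0
position: [0.5029, 0.0174, 0.0624]
ft_force: [0.1, -0.0, -1.9]
opening: 0.0134
finger_force: 30.4
```

```bash
python3 -m pendant '[[0,0,-1.5,0,0],[0,0,0,0,0],[0,0,0,0,0]]' | grep -v rot
python3 -m pendant '[[0,0,-0.5,0.5,0],[0,0,0,0,0],[0,0,0,0,0]]' | grep -v rot
```

```text
t: 24.25
position: [0.5009, 0.0172, 0.0625]
ft_force: [-0.3, 0.7, -3.0]
opening: 0.0133
finger_force: 30.4
t: 24.5
position: [0.5008, 0.0172, 0.0623]
ft_force: [0.6, -0.5, -0.9]
opening: 0.0136
finger_force: 30.6
```

Lid is at about x -0.2 mm. Release, lift and move the arm aside for the last look.

```bash
python3 -m pendant '[[20,0,0,0,0],[40,0,0,0,0],[50,0,0,0,0],[50,0,0,0,0],[50,0,0,-40,0],[50,0,0,-40,0],[50,0,0,-40,0],[50,0,0,-40,0],[50,0,0,-40,0],[50,38,0,0,0],[50,38,0,0,0],[50,38,0,0,0]]' | grep -v rot
python3 -m pendant '[[50,38,0,0,0],[50,38,0,0,0],[50,38,0,0,0],[50,38,0,0,0],[50,38,0,0,0],[50,38,0,0,0],[50,0,0,0,0],[50,0,0,0,0]]' | grep pos
python3 - <<'E'
from h import *
t=manip.grab_frame("top");s=manip.grab_frame("side")
cv2.imwrite("pics/top7.png",t);cv2.imwrite("pics/side7.png",s)
k=lambda i:cv2.resize(i,None,fx=4,fy=4,interpolation=cv2.INTER_CUBIC)
a=np.hstack([k(t[145:245,263:363]),k(s[205:305,210:310])])
b=np.hstack([cv2.resize(t[100:300,230:450],(220,200)),cv2.resize(s[180:380,100:320],(220,200)),np.zeros((200,360,3),np.uint8)])
cv2.imwrite("pics/c7.png",np.vstack([a,b]))
E
```

```text
t: 25.5
position: [0.4945, 0.1319, 0.2634]
ft_force: [0.8, 1.5, 0.1]
opening: 0.0499
finger_force: 0.0
position: [0.4803, 0.3616, 0.2615]
```

View pics/c7.png

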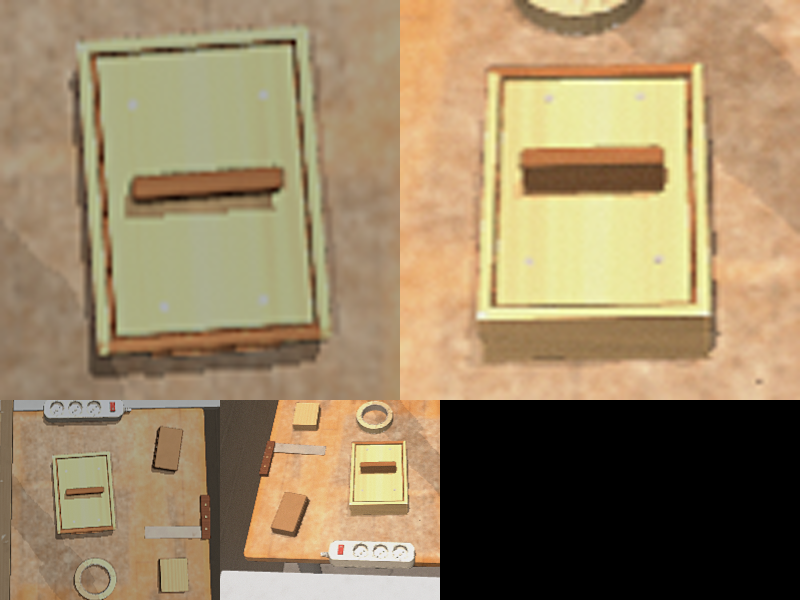

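The lid lies level inside the walls with an even gap all round (top crop, corners about (97,55) to (318,325)). Its near edge is at the bridge bar, and the try square hasn't moved. Handing in.

```bash
python3 -c "
from cell import manip
print(manip.sign_off())"
```

```text
the job is handed in; nothing more can be done
None
```

The job is handed in: the standing off-cut was laid flat, the lid is seated level inside the walls with its tongue under the bridge bar and both off-cuts beneath it, and the try square was left where it lay; it took about 26 s of the 58 s.

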